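# Check the hinged parts cases and sort out the stiff ones

### The job

Some of these parts cases have stiff hinges: let go half open, a good lid drops shut by itself and a stiff one stays up, so try every case. Leave each good case standing flat on the bench, not on another case, with its lid swung right back open ready for filling; stand each stiff one upright in the black reject tray with its lid left ajar so that the fault shows. Do not disturb the other things on the bench.

Things in the scene. Friction and masses are not known exactly. Their poses are not given: they have to be found in the camera images.
- case_a: Hinged grey plastic parts case, one of up to five that look alike (absent ones read None; a case may start standing squarely on another case's closed top). Body 100 long (x) x 60 wide (y) x 39 mm high, hollow, 0.4 to 0.55 kg; stands flat on its bottom. Origin: centre of the underside; z up, +x toward the hinge side, -x toward the lid's tab. The 50 mm wide lid lies flush between the 39 mm high side walls; take the case across its 60 mm width by the side walls.
- lid_a (a joint): Lid of case_a, rad: 0 shut, grows as the tab side swings up. Hinge axis along the case's y at x = +50, z = 34.5 mm; lid 100 x 7 mm, 45 g. Unseen, free or stiff: let go half open, a free lid drops shut in 0.5 s, a stiff one (1 N at the tab) stays where left and binds at 1.2. A free lid goes to 2.0; let go past upright (1.57) it falls back to that stop.
- tab_a (a point): Grip point on the steel tab of lid_a: the tab sticks out 34 mm from the lid's free edge, 18 mm wide (along the case's y), 8 mm thick; this point lies in mid-thickness, 122 mm from the hinge axis, 12 mm from the tab's end, 34.5 mm above the case's underside when shut. Pinched lightly across its 18 mm width it turns between the fingers as the lid swings.
- case_b: Hinged grey plastic parts case, one of up to five that look alike (absent ones read None; a case may start standing squarely on another case's closed top). Body 100 long (x) x 60 wide (y) x 39 mm high, hollow, 0.4 to 0.55 kg; stands flat on its bottom. Origin: centre of the underside; z up, +x toward the hinge side, -x toward the lid's tab. The 50 mm wide lid lies flush between the 39 mm high side walls; take the case across its 60 mm width by the side walls.
- lid_b (a joint): Lid of case_b, rad: 0 shut, grows as the tab side swings up. Hinge axis along the case's y at x = +50, z = 34.5 mm; lid 100 x 7 mm, 45 g. Unseen, free or stiff: let go half open, a free lid drops shut in 0.5 s, a stiff one (1 N at the tab) stays where left and binds at 1.2. A free lid goes to 2.0; let go past upright (1.57) it falls back to that stop.
- tab_b (a point): Grip point on the steel tab of lid_b: the tab sticks out 34 mm from the lid's free edge, 18 mm wide (along the case's y), 8 mm thick; this point lies in mid-thickness, 122 mm from the hinge axis, 12 mm from the tab's end, 34.5 mm above the case's underside when shut. Pinched lightly across its 18 mm width it turns between the fingers as the lid swings.
- case_c: Hinged grey plastic parts case, one of up to five that look alike (absent ones read None; a case may start standing squarely on another case's closed top). Body 100 long (x) x 60 wide (y) x 39 mm high, hollow, 0.4 to 0.55 kg; stands flat on its bottom. Origin: centre of the underside; z up, +x toward the hinge side, -x toward the lid's tab. The 50 mm wide lid lies flush between the 39 mm high side walls; take the case across its 60 mm width by the side walls.
- lid_c (a joint): Lid of case_c, rad: 0 shut, grows as the tab side swings up. Hinge axis along the case's y at x = +50, z = 34.5 mm; lid 100 x 7 mm, 45 g. Unseen, free or stiff: let go half open, a free lid drops shut in 0.5 s, a stiff one (1 N at the tab) stays where left and binds at 1.2. A free lid goes to 2.0; let go past upright (1.57) it falls back to that stop.
- tab_c (a point): Grip point on the steel tab of lid_c: the tab sticks out 34 mm from the lid's free edge, 18 mm wide (along the case's y), 8 mm thick; this point lies in mid-thickness, 122 mm from the hinge axis, 12 mm from the tab's end, 34.5 mm above the case's underside when shut. Pinched lightly across its 18 mm width it turns between the fingers as the lid swings.
- case_d: Hinged grey plastic parts case, one of up to five that look alike (absent ones read None; a case may start standing squarely on another case's closed top). Body 100 long (x) x 60 wide (y) x 39 mm high, hollow, 0.4 to 0.55 kg; stands flat on its bottom. Origin: centre of the underside; z up, +x toward the hinge side, -x toward the lid's tab. The 50 mm wide lid lies flush between the 39 mm high side walls; take the case across its 60 mm width by the side walls.
- lid_d (a joint): Lid of case_d, rad: 0 shut, grows as the tab side swings up. Hinge axis along the case's y at x = +50, z = 34.5 mm; lid 100 x 7 mm, 45 g. Unseen, free or stiff: let go half open, a free lid drops shut in 0.5 s, a stiff one (1 N at the tab) stays where left and binds at 1.2. A free lid goes to 2.0; let go past upright (1.57) it falls back to that stop.
- tab_d (a point): Grip point on the steel tab of lid_d: the tab sticks out 34 mm from the lid's free edge, 18 mm wide (along the case's y), 8 mm thick; this point lies in mid-thickness, 122 mm from the hinge axis, 12 mm from the tab's end, 34.5 mm above the case's underside when shut. Pinched lightly across its 18 mm width it turns between the fingers as the lid swings.
- case_e: Hinged grey plastic parts case, one of up to five that look alike (absent ones read None; a case may start standing squarely on another case's closed top). Body 100 long (x) x 60 wide (y) x 39 mm high, hollow, 0.4 to 0.55 kg; stands flat on its bottom. Origin: centre of the underside; z up, +x toward the hinge side, -x toward the lid's tab. The 50 mm wide lid lies flush between the 39 mm high side walls; take the case across its 60 mm width by the side walls.
- lid_e (a joint): Lid of case_e, rad: 0 shut, grows as the tab side swings up. Hinge axis along the case's y at x = +50, z = 34.5 mm; lid 100 x 7 mm, 45 g. Unseen, free or stiff: let go half open, a free lid drops shut in 0.5 s, a stiff one (1 N at the tab) stays where left and binds at 1.2. A free lid goes to 2.0; let go past upright (1.57) it falls back to that stop.
- tab_e (a point): Grip point on the steel tab of lid_e: the tab sticks out 34 mm from the lid's free edge, 18 mm wide (along the case's y), 8 mm thick; this point lies in mid-thickness, 122 mm from the hinge axis, 12 mm from the tab's end, 34.5 mm above the case's underside when shut. Pinched lightly across its 18 mm width it turns between the fingers as the lid swings.
- tray: Black loose reject tray, 170 (x) x 240 (y) mm, 0.9 kg: 4 mm floor inside a 4 mm wide lip that is 10 mm high over the bench. Origin: centre of the underside. Room for two cases side by side, each lying along the tray's x.
- pad: Cork pad fixed on the bench, 140 x 90 x 2 mm, origin at the centre of its underside: always empty at the start, a handy clear spot to set a case down.
- spool: Bystander: spool of copper wire, 68 mm across, 35 mm high; origin at the centre of its underside. Leave it alone.
- transformer: Bystander: small transformer, 75 x 70 x 48 mm; origin at the centre of its underside. Leave it alone.
- bottle: Bystander: glass bottle with a red cap, 56 mm across, 100 mm high; origin at the centre of its underside. Leave it alone.
- meter: Bystander: red multimeter lying flat, 170 x 85 x 38 mm; origin at the centre of its underside. Leave it alone.
- capacitor: Bystander: black can capacitor, 35 mm across, 55 mm high; origin at the centre of its underside. Leave it alone.
- heatsink: Bystander: finned aluminium heatsink, 70 x 50 x 30 mm; origin at the centre of its underside. Leave it alone.
- driver: Bystander: screwdriver lying flat, 160 mm long; origin at the centre of its underside. Leave it alone.

How it is judged (in metres and radians):
At the end, for the whole second after the job is handed in: Cases upright (0.12 rad), at rest; tray level. Each either (free) underside below 15 mm, origin outside the tray's outline, lid over 1.7 rad, or (stiff) on the tray floor, origin within 55 mm in x, 88 mm in y of the tray's centre, lid staying up by itself at 0.15 to 1.3 rad (angle between each of case_a, case_b, case_c, case_d, case_e's own z axis and vertical below 0.12 rad and linear speed of each of case_a, case_b, case_c, case_d, case_e below 0.03 m/s and ((value of joint lid_a above 1.7 rad and height (world z) of case_a below 0.015 m and (x of case_a in the frame of tray above 0.095 m or x of case_a in the frame of tray below -0.095 m or y of case_a in the frame of tray above 0.125 m or y of case_a in the frame of tray below -0.125 m)) or (x of case_a in the frame of tray between -0.055 and 0.055 m and y of case_a in the frame of tray between -0.088 and 0.088 m and z of case_a in the frame of tray below 0.015 m and value of joint lid_a between 0.15 and 1.3 rad)) and ((value of joint lid_b above 1.7 rad and height (world z) of case_b below 0.015 m and (x of case_b in the frame of tray above 0.095 m or x of case_b in the frame of tray below -0.095 m or y of case_b in the frame of tray above 0.125 m or y of case_b in the frame of tray below -0.125 m)) or (x of case_b in the frame of tray between -0.055 and 0.055 m and y of case_b in the frame of tray between -0.088 and 0.088 m and z of case_b in the frame of tray below 0.015 m and value of joint lid_b between 0.15 and 1.3 rad)) and ((value of joint lid_c above 1.7 rad and height (world z) of case_c below 0.015 m and (x of case_c in the frame of tray above 0.095 m or x of case_c in the frame of tray below -0.095 m or y of case_c in the frame of tray above 0.125 m or y of case_c in the frame of tray below -0.125 m)) or (x of case_c in the frame of tray between -0.055 and 0.055 m and y of case_c in the frame of tray between -0.088 and 0.088 m and z of case_c in the frame of tray below 0.015 m and value of joint lid_c between 0.15 and 1.3 rad)) and ((value of joint lid_d above 1.7 rad and height (world z) of case_d below 0.015 m and (x of case_d in the frame of tray above 0.095 m or x of case_d in the frame of tray below -0.095 m or y of case_d in the frame of tray above 0.125 m or y of case_d in the frame of tray below -0.125 m)) or (x of case_d in the frame of tray between -0.055 and 0.055 m and y of case_d in the frame of tray between -0.088 and 0.088 m and z of case_d in the frame of tray below 0.015 m and value of joint lid_d between 0.15 and 1.3 rad)) and ((value of joint lid_e above 1.7 rad and height (world z) of case_e below 0.015 m and (x of case_e in the frame of tray above 0.095 m or x of case_e in the frame of tray below -0.095 m or y of case_e in the frame of tray above 0.125 m or y of case_e in the frame of tray below -0.125 m)) or (x of case_e in the frame of tray between -0.055 and 0.055 m and y of case_e in the frame of tray between -0.088 and 0.088 m and z of case_e in the frame of tray below 0.015 m and value of joint lid_e between 0.15 and 1.3 rad)) and angle between tray's own z axis and vertical below 0.08 rad); the robot touches nothing.
It fails at once if a bystander was moved more than 40 mm (distance of any of spool, transformer, bottle, meter, capacitor, heatsink, driver from where it was at the start of the episode above 0.04 m).
Of case_c, case_d, case_e only 2 to 3 are there at a start; the rules pass over those that are not, and their reading is None.
At some moment in a run one of case_c, tray may be knocked a few centimetres aside while the robot is not near it.
Once in a run the grip may slacken for a moment while it holds something.
It also fails if it takes over 210 s, if anything falls off the work surface, if the arm or the gripper's body presses on something with over 40 N, if the wrist force passes 120 N, or if a joint passes its speed limit or range.

### The arm

A 6-joint arm with a two-finger parallel gripper is mounted at the origin on the work surface. World frame = base frame: x ahead of the robot, y to its left, z up, the work surface at z = 0. Lengths are in m, angles in degrees, forces in N, time in s.
With the tool pointing down it reaches from about 0.3 to 0.75 m from the base axis. Payload 8.5 kg.
Tool frame: the origin (TCP) lies between the finger pads; the fingertips stand 19 mm ahead of it and the grasp point (between the pads) is the TCP; z points along the fingers, y is the line along which they close (so a half turn about z gives the same grasp; the last joint's range is limited). The gripper opens to 85 mm and grips with 20 to 120 N. Pads are 22 mm wide; open, the fingers measure 114 mm over their backs; the gripper's body (76 mm by 85 mm) begins 54 mm behind the grasp point. The pads swing forward as they close: fully open they stand 13 mm farther back than shut.
Start: joints at [-89.227, 21.807, 74.336, -0, 83.858, -12.336], TCP at [0.125, -0.536, 0.25] pointing down, gripper open.
Joint ranges: [-178.18, 178.18], [-50.72, 133.34], [12.68, 142.11], [-81.47, 261.47], [9.98, 163.14], [-165.26, 165.26]. Speed limits (degrees/s): [136.94, 136.94, 180, 180, 180, 180].

### API

Orientations are given as a 3x3 rotation matrix whose columns are the frame's x, y, z axes.
In Python, from rig import env, optics gives the robot as it stands.
- The arm moves only by the tool arm_command, never from a script. Its argument "commands" is one flat list of numbers, 7 for each row, row after row: the closure, from -1 (fully open) to 1 (shut), so that 0 is half open, then the shift along the tool's x, y, z as a fraction of full scale, then the turn, a rotation vector about the tool's x, y, z as a fraction of full scale. A call has 1 to 12 rows; each row is the pose to reach, as a shift and turn from the pose commanded when the call began, along the tool's axes at that moment; what a row does not reach only later rows make up. Full scale, the value 1, is 500 mm for a shift and 120 degrees for a turn. A row lasts 1/12 s, in which the tool goes at most 41.7 mm and 7.16 degrees, less where a joint would pass 70% of its speed; a pose out of reach is approached as far as the arm can. A call with a number of a shift or a turn outside -1 to 1 is refused whole. A call with a gripper value outside its range is refused whole. The fingers move at their own pace and stop on an object; "newtons" is the grip in N (left out, the last holds). Time passes only in rows, so rows that repeat a pose let the fingers close. It gives the time, the measured TCP pose, the force, the opening and the grip force at its end, in the units of the state.
- env.observe(): the state, without advancing time (a new reading comes with each control period).
- optics.get_image(name): name is "scene" or "top" or "wrist"; returns a dict with "image" (400x640x3 uint8, red, green, blue), "intrinsics" (3x3 intrinsics, pixels), "origin" and "orientation" of the camera in the world; the wrist camera has in their place "tool_from_camera" (4x4, takes a point from camera to tool coordinates, whose origin is the TCP and whose axes are the flange's). Camera axes: x right, y down, z forward; pixel columns grow to the right and rows downward; lengths in m; the calibration is good to about 2 mm. The wrist camera is an equidistant fisheye: a pixel r from the principal point sees the ray r / f radians off the axis. A picture is of the moment at which its call begins: read the wrist's pose just before it. There is no depth.
- env.close_job(): hands the job in; it is judged then, once.
The state is a dict: "time_s": time; "q": joint angles; "qvel": joint speeds; "joint_efforts": joint torques, N m; "position": TCP position; "tool_rot": TCP orientation; "ft_force": force on the tool from outside, world axes, zero at the start; "wrist_torque": the same for the moment, N m; "grip_width": finger opening in m; "gripper_force": force on a finger pad.
Only numpy, scipy, OpenCV 4.12 (cv2) and the standard library are available. Lean on these libraries where they do the work, as an engineer would, in place of code of your own. Each camera call takes 0.05 s, during which the arm holds its last target. There are 200 camera calls.

## Working session

There is one attempt and no reset: what is moved stays moved. The work goes in short steps, Python scripts to look and compute and a tool call to move; the robot and the scene stay as the last step left them, time stands still between calls to the robot, and variables do not carry over. Pictures are saved under pics/ and viewed, at most 14 in all, crops included, and the job is handed in when it is done.

Besides the shell and the picture viewer there is one more tool, called after "Request:" in YAML: its name, and indented under it one key for each argument. arm_command: Moves the arm, as the interface text tells. Shift numbers are shares of 500 mm and turn numbers shares of 120 degrees, none past 1 either way. Its arguments: {"type":"object","properties":{"commands":{"type":"array","items":{"type":"number"}},"newtons":{"type":"number"}},"required":["commands"]}

```bash
mkdir -p pics; ls
cat > h.py <<'E'
import numpy as np, cv2
from rig import env, optics
def snap(name,fn):
    s=env.observe(); d=optics.get_image(name)
    cv2.imwrite(f'pics/{fn}.png',cv2.cvtColor(d['image'],cv2.COLOR_RGB2BGR))
    return s,d
def ray(d,u,v):
    K=np.array(d['intrinsics']);r=np.array([(u-K[0,2])/K[0,0],(v-K[1,2])/K[1,1],1.])
    return np.array(d['origin']),np.array(d['orientation'])@r
def at_z(d,u,v,z):
    o,r=ray(d,u,v); return o+r*(z-o[2])/r[2]
E
python3 - <<'E'
from h import *
for n in('scene','top'):
    s,d=snap(n,n+'0'); print(n,np.array(d['intrinsics']).round(1).tolist(),np.array(d['origin']).round(3),np.array(d['orientation']).round(3).tolist())
print(s)
E
```

```text
pics
scene [[393.2, 0.0, 321.2], [0.0, 393.2, 195.0], [0.0, 0.0, 1.0]] [0.807 0.456 0.877] [[-0.889, 0.385, -0.249], [0.458, 0.748, -0.48], [0.002, -0.541, -0.841]]
top [[381.5, 0.0, 317.7], [0.0, 381.5, 197.3], [0.0, 0.0, 1.0]] [0.46  0.021 1.23 ] [[-0.021, -0.995, 0.094], [-1.0, 0.02, -0.005], [0.003, -0.095, -0.996]]
{'time_s': 0.05, 'q': array([-8.92280488e+01,  2.18396124e+01,  7.43854548e+01,  1.54901708e-03,
        8.38573196e+01, -1.23354226e+01]), 'qvel': array([-0.08363748, -0.020526  , -0.04275881,  0.01814605, -0.09854514,
       -0.05412875]), 'joint_efforts': array([ 4.57887654e-03, -4.49697089e+01, -2.31963265e+01, -1.53065380e-04,
        3.45895933e-03,  1.44492435e-05]), 'position': array([ 0.12473093, -0.5353944 ,  0.24972054]), 'tool_rot': array([[ 9.73947449e-01,  2.26773823e-01,  7.50514718e-06],
       [ 2.26773578e-01, -9.73946444e-01,  1.43815154e-03],
       [ 3.33444734e-04, -1.39898205e-03, -9.99998966e-01]]), 'ft_force': array([ 0.14675429,  1.09641309, -0.69848498]), 'wrist_torque': array([-0.02652251, -0.01721079, -0.03525613]), 'gripper_force': 0.0, 'grip_width': 0.08511351228333063}
```

View pics/scene0.png

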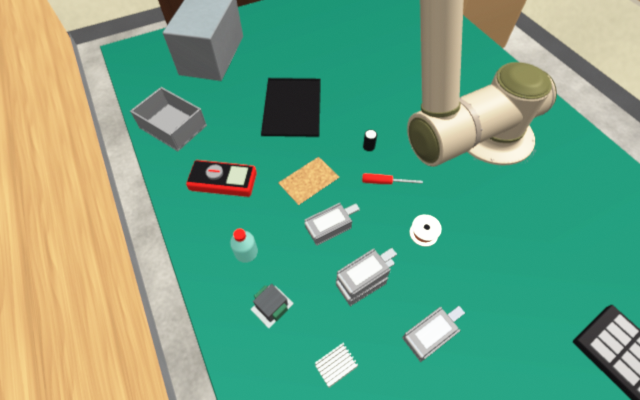

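View pics/top0.png

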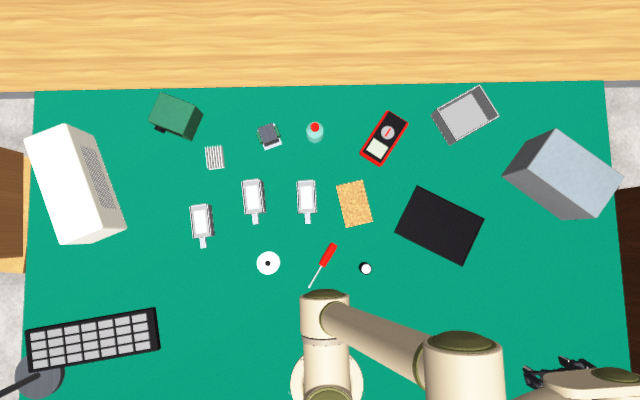

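The pictures show cases at top-view (202,222), (254,195) as a stack, and (306,195). The pad is at (354,203), and the tray at (439,226). I'll zoom in for exact corners.

Run:
```python
import cv2
a=cv2.imread('pics/top0.png')[160:280,180:340]; b=cv2.imread('pics/scene0.png')[190:370,290:480]
cv2.imwrite('pics/t1.png',cv2.resize(a,None,fx=5,fy=5,interpolation=cv2.INTER_CUBIC))
cv2.imwrite('pics/s1.png',cv2.resize(b,None,fx=3.3,fy=3.3,interpolation=cv2.INTER_CUBIC))
```

```text
(no output)
```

View pics/t1.png

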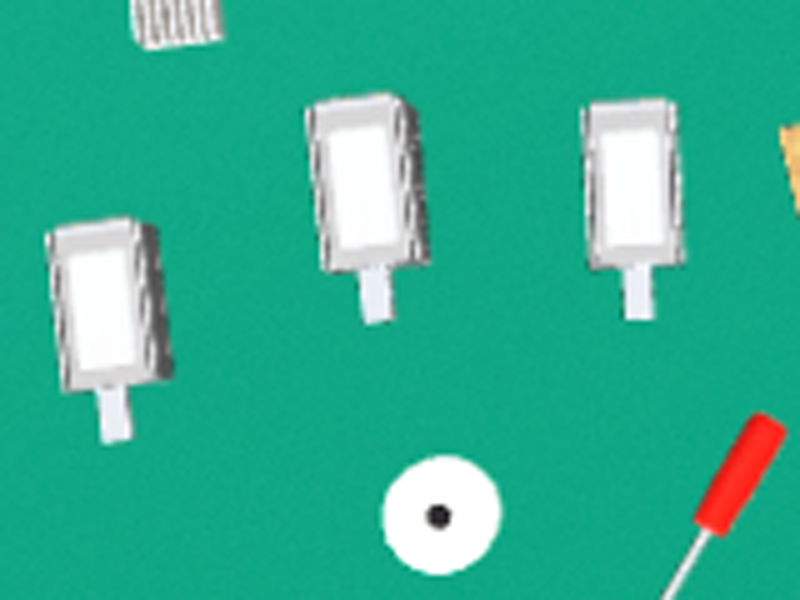

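View pics/s1.png

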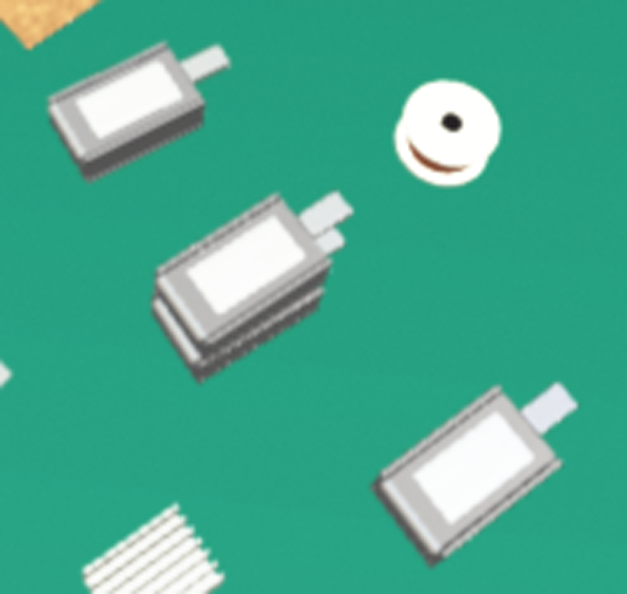

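```bash
cat >> h.py <<'E'
def tri(rays):
    A=np.zeros((3,3));b=np.zeros(3);
    for o,r in rays:
        r=r/np.linalg.norm(r);P=np.eye(3)-np.outer(r,r);A+=P;b+=P@o
    p=np.linalg.solve(A,b); return p,max(np.linalg.norm(np.cross(p-o,r/np.linalg.norm(r))) for o,r in rays)
E
python3 - <<'E'
from h import *
dt=optics.get_image('top');ds=optics.get_image('scene')
T={'L':[(66,252),(128,248),(135,366),(79,372),(103,443),(132,438)],'S':[(327,130),(390,124),(402,246),(343,252),(364,324),(395,320)],'R':[(601,130),(661,129),(663,246),(605,248),(625,320),(655,320)]}
# scene order: label hinge-left(+y), ... matched to top order: hinge +y, hinge -y, tab -y, tab +y ; tab end +y,-y
S={'R':[(97,139),(76,98),(163,61),(186,94),(231,64),(217,45)],'S':[(226,315),(186,280),(270,217),(308,252),(354,211),(337,191)],'L':[(452,525),(413,480),(495,413),(537,456),(578,405),(561,382)]}
for k in 'LSR':
    P=[];E=[]
    for (a,b),(c,d) in zip(T[k],S[k]):
        p,e=tri([ray(dt,a/5+180-.4,b/5+160-.4),ray(ds,c/3.3+290-.35,d/3.3+190-.35)]);P.append(p);E.append(e)
    P=np.array(P);lab=P[:4].mean(0);te=P[4:].mean(0);ax=P[:2].mean(0)-te;yaw=np.degrees(np.arctan2(ax[1],ax[0]))
    print(k,'label',lab.round(4),'tabend',te.round(4),'yaw',yaw.round(1),'z',P[:,2].round(3),'d',np.linalg.norm((lab-te)[:2]).round(3),'err',max(E).round(4))
# tray, pad, corners at z
top=cv2.imread('pics/top0.png');hsv=cv2.cvtColor(top,cv2.COLOR_BGR2HSV)
m=((top.max(2)<50)).astype(np.uint8);m[:150]=0;m[290:]=0;m[:,:380]=0;m[:,500:]=0
c=max(cv2.findContours(m,0,2)[0],key=cv2.contourArea);(cx,cy),wh,a=cv2.minAreaRect(c);bx=cv2.boxPoints(((cx,cy),wh,a))
q=np.array([at_z(dt,u,v,.01) for u,v in bx]);print('tray',q.mean(0).round(3),q.round(3).tolist())
m=cv2.inRange(hsv,(10,80,150),(25,220,255));m[:170]=0;m[235:]=0;m[:,:330]=0;m[:,380:]=0
c=max(cv2.findContours(m,0,2)[0],key=cv2.contourArea);bx=cv2.boxPoints(cv2.minAreaRect(c))
q=np.array([at_z(dt,u,v,.002) for u,v in bx]);print('pad',q.mean(0).round(3),q.round(3).tolist())
for n,u,v,z in(('spool',268,263,.035),('drv handle',333,245,.02),('drvtip',309,287,.01),('cap',366,268,.055),('bottle',315,127,.1),('meterend',376,162,.038),('trafo',270,132,.048),('heats',215,158,.03)):print(n,at_z(dt,u,v,z).round(3))
E
```

```text
L label [0.5055 0.3834 0.0376] tabend [0.4238 0.3732 0.039 ] yaw 7.0 z [0.044 0.031 0.035 0.041 0.038 0.04 ] d 0.082 err 0.0018
S label [0.5744 0.2129 0.0746] tabend [0.4929 0.2044 0.0767] yaw 6.6 z [0.082 0.065 0.07  0.08  0.077 0.076] d 0.082 err 0.0024
R label [0.5743 0.0513 0.0418] tabend [0.4923 0.048  0.0361] yaw 1.7 z [0.041 0.042 0.039 0.045 0.036 0.036] d 0.082 err 0.0009
tray [ 0.479 -0.371  0.01 ] [[0.462, -0.225, 0.01], [0.608, -0.305, 0.01], [0.494, -0.518, 0.01], [0.351, -0.436, 0.01]]
pad [ 0.555 -0.101  0.002] [[0.613, -0.043, 0.002], [0.633, -0.129, 0.002], [0.497, -0.158, 0.002], [0.477, -0.073, 0.002]]
spool [0.373 0.173 0.035]
drv handle [ 0.423 -0.03   0.02 ]
drvtip [0.294 0.048 0.01 ]
cap [ 0.353 -0.127  0.055]
bottle [0.782 0.019 0.1  ]
meterend [ 0.682 -0.172  0.038]
trafo [0.783 0.162 0.048]
heats [0.707 0.34  0.03 ]
```

```bash
cat >> h.py <<'E'
from scipy.spatial.transform import Rotation as Ro
def RT(yaw,tilt=0):  # tool down, tool x along yaw; tilt>0 leans fingertips toward +x of yaw
    return (Ro.from_euler('z',yaw,degrees=True)*Ro.from_euler('y',-tilt,degrees=True)).as_matrix()@np.diag([1,-1,-1.])
def plan(wps,start=None):
    """wps: (x,y,z,yaw,tilt,closure,n)"""
    if start is None: s=env.observe();p0,R0=np.array(s['position']),np.array(s['tool_rot'])
    else: p0,R0=np.array(start[:3]),RT(*start[3:5])
    for x,y,z,yaw,tl,c,n in wps:
        d=R0.T@(np.array([x,y,z])-p0)/.5; r=Ro.from_matrix(R0.T@RT(yaw,tl)).as_rotvec()/np.radians(120)
        print(n,'x',','.join(f'{v+0:.3f}' for v in [c,*d,*r]))
def tab(hinge,yaw,z0,r,th):
    u=np.array([np.cos(np.radians(yaw)),np.sin(np.radians(yaw))]);h=np.array(hinge)
    return (*(h-u*r*np.cos(th)),z0+.0345+r*np.sin(th))
E
python3 - <<'E'
from h import *
plan([(.31,-.17,.25,13,0,0,1),(.5,.205,.2,7,0,0,1)])
print();plan([(.501,.2055,.2,6.6,0,0,1),(.501,.2055,.0735,6.6,0,0,1)],(.31,-.17,.25,13.1,0))
E
```

```text
1 x 0.000,0.527,-0.628,0.001,-0.000,-0.000,0.001
1 x 0.000,1.067,-1.272,0.101,-0.000,-0.000,0.051

1 x 0.000,0.542,-0.645,0.100,0.000,0.000,0.054
1 x 0.000,0.542,-0.645,0.353,0.000,0.000,0.054
```

Request:
arm_command:
  commands: [0,0.527,-0.628,0,0,0,0,0,0.527,-0.628,0,0,0,0,0,0.527,-0.628,0,0,0,0,0,0.527,-0.628,0,0,0,0,0,0.527,-0.628,0,0,0,0,0,0.527,-0.628,0,0,0,0,0,0.527,-0.628,0,0,0,0,0,0.527,-0.628,0,0,0,0,0,0.527,-0.628,0,0,0,0,0,0.527,-0.628,0,0,0,0,0,0.527,-0.628,0,0,0,0]
  newtons: 20

```text
time_s: 1.12
position: [0.3113, -0.1652, 0.2504]
tool_rot: [[0.972, 0.233, 0.001], [0.233, -0.972, 0.001], [0.001, -0.001, -1.0]]
ft_force: [-0.6, -0.1, -1.2]
grip_width: 0.0427
gripper_force: 0.0
```

Request:
arm_command:
  commands: [0,0.54,-0.64,0.1,0,0,0.054,0,0.54,-0.64,0.1,0,0,0.054,0,0.54,-0.64,0.1,0,0,0.054,0,0.54,-0.64,0.1,0,0,0.054,0,0.54,-0.64,0.1,0,0,0.054,0,0.54,-0.64,0.1,0,0,0.054,0,0.54,-0.64,0.1,0,0,0.054,0,0.54,-0.64,0.1,0,0,0.054,0,0.54,-0.64,0.1,0,0,0.054,0,0.54,-0.64,0.1,0,0,0.054,0,0.54,-0.64,0.1,0,0,0.054,0,0.54,-0.64,0.1,0,0,0.054]

```text
time_s: 2.12
position: [0.5014, 0.205, 0.1991]
tool_rot: [[0.993, 0.119, -0.001], [0.119, -0.993, 0.0], [-0.001, -0.0, -1.0]]
ft_force: [-1.1, 0.8, -0.2]
grip_width: 0.0431
gripper_force: 0.0
```

```bash
cat >> h.py <<'E'
def wproj(s,d,P):
    M=np.array(d['tool_from_camera']);K=np.array(d['intrinsics'])
    pt=np.array(s['tool_rot']).T@(np.array(P)-np.array(s['position']));c=M[:3,:3].T@(pt-M[:3,3])
    th=np.arctan2(np.hypot(c[0],c[1]),c[2]);a=np.arctan2(c[1],c[0]);return K[0,2]+K[0,0]*th*np.cos(a),K[1,2]+K[1,1]*th*np.sin(a)
def wray(s,d,u,v):
    M=np.array(d['tool_from_camera']);K=np.array(d['intrinsics']);x,y=(u-K[0,2])/K[0,0],(v-K[1,2])/K[1,1]
    th=np.hypot(x,y);c=np.array([np.sin(th)*x/th,np.sin(th)*y/th,np.cos(th)]);R=np.array(s['tool_rot'])
    return R@M[:3,3]+np.array(s['position']),R@(M[:3,:3]@c)
E
python3 - <<'E'
from h import *
s,d=snap('wrist','w1');im=cv2.imread('pics/w1.png')
u=np.array([np.cos(.115),np.sin(.115)]);v=np.array([-u[1],u[0]]);te=np.array([.4929,.2044])
for a,b in((0,9),(0,-9),(34,9),(34,-9),(34,30),(34,-30),(134,30),(134,-30)):
    q=te+u*a/1e3+v*b/1e3;x,y=wproj(s,d,[*q,.0775]);cv2.circle(im,(int(x+.5),int(y+.5)),3,(0,0,255),1);print(a,b,round(x),round(y))
cv2.imwrite('pics/w1m.png',im);print(np.array(d['tool_from_camera']).round(3).tolist(),d['intrinsics'])
E
```

```text
0 9 307 210
0 -9 329 210
34 9 307 171
34 -9 329 171
34 30 281 171
34 -30 355 171
134 30 280 47
134 -30 357 47
[[-0.0, -0.946, -0.323, 0.083], [1.0, -0.0, -0.001, 0.001], [0.001, -0.323, 0.946, -0.124], [0.0, 0.0, 0.0, 1.0]] [[309.70691629   0.         318.86914927]
 [  0.         309.70691629 201.92377792]
 [  0.           0.           1.        ]]
```

View pics/w1m.png

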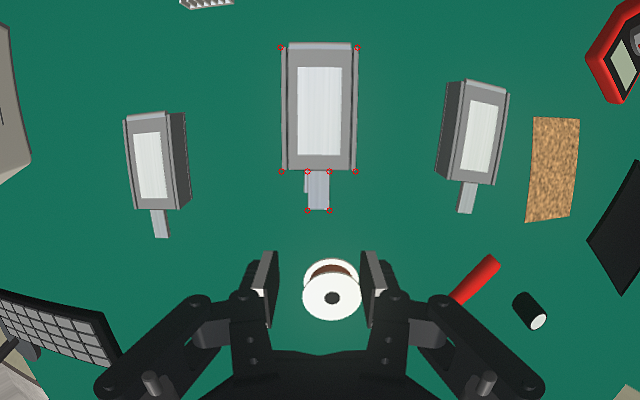

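The wrist view agrees with the triangulation: the red marks sit on the stack-top case, with tab end at (307–329, 209). Descending on its tab.

Request:
arm_command:
  commands: [0,0,0,0.253,0,0,0,0,0,0,0.253,0,0,0,0,0,0,0.253,0,0,0,0,0,0,0.253,0,0,0,0,0,0,0.253,0,0,0,1,0,0,0.253,0,0,0,1,0,0,0.253,0,0,0,1,0,0,0.253,0,0,0,1,0,0,0.253,0,0,0,1,0,0,0.253,0,0,0,1,0,0,0.253,0,0,0]

```text
time_s: 3.08
position: [0.5014, 0.2032, 0.0755]
tool_rot: [[0.993, 0.116, 0.004], [0.116, -0.993, 0.001], [0.004, -0.0, -1.0]]
ft_force: [-0.5, 1.8, 6.6]
grip_width: 0.0174
gripper_force: 22.4
```

Request:
arm_command:
  commands: [1,0.001,0,-0.02,0,0,0,1,0.004,0,-0.042,0,0,0,1,0.009,0,-0.065,0,0,0,1,0.015,0,-0.086,0,0,0,1,0.015,0,-0.086,0,0,0]

```text
time_s: 3.5
position: [0.5087, 0.2039, 0.1192]
tool_rot: [[0.993, 0.116, 0.003], [0.116, -0.993, 0.001], [0.003, -0.0, -1.0]]
ft_force: [0.3, 0.2, -0.7]
grip_width: 0.0173
gripper_force: 21.6
```

Request:
arm_command:
  commands: [0,0,0,0,0,0,0,0,0,0,0,0,0,0,0,0,0,0,0,0,0,0,0,0,0,0,0,0,0,0,0,0,0,0,0,0,0,0,0,0,0,0,0,0,0,0,0,0,0,0,0,0,0,0,0,0,0,0,0,0,0,0,0,0,0,0,0,0,0,0]

```text
time_s: 4.33
position: [0.508, 0.2037, 0.1168]
tool_rot: [[0.993, 0.115, 0.0], [0.115, -0.993, -0.0], [0.0, 0.0, -1.0]]
ft_force: [0.5, -0.8, 0.3]
grip_width: 0.043
gripper_force: 0.0
```

Request:
arm_command:
  commands: [1,0,0,0,0,0,0,1,0,0,0,0,0,0,1,0,0,0,0,0,0,1,0,0,0,0,0,0,1,0,0,0,0,0,0,1,0,0,0,0,0,0]

```text
time_s: 4.83
position: [0.508, 0.2037, 0.1168]
tool_rot: [[0.993, 0.115, 0.0], [0.115, -0.993, 0.0], [0.0, -0.0, -1.0]]
ft_force: [0.3, 0.1, 0.3]
grip_width: 0.0
gripper_force: 0.0
```

The tab held at 17.3 mm while lifting, and the fingers then closed on nothing. The lid dropped, so the stack-top case is free. It goes to the pad.

Request:
arm_command:
  commands: [-1,0,0,-0.086,0,0,0,-1,0.138,-0.004,-0.086,0,0,0,-1,0.138,-0.004,-0.086,0,0,0,-1,0.138,-0.004,-0.086,0,0,0,-1,0.138,-0.004,0.1,0,0,0,-1,0.138,-0.004,0.1,0,0,0,-1,0.138,-0.004,0.1,0,0,0,-1,0.138,-0.004,0.1,0,0,0]

```text
time_s: 5.5
position: [0.5746, 0.2133, 0.0642]
tool_rot: [[0.993, 0.115, -0.007], [0.115, -0.993, -0.001], [-0.007, 0.0, -1.0]]
ft_force: [1.2, -0.3, 0.5]
grip_width: 0.0853
gripper_force: 0.0
```

Request:
arm_command:
  commands: [1,0,0,0,0,0,0,1,0,0,0,0,0,0,1,0,0,0,0,0,0,1,0,0,0,0,0,0,1,0,0,0,0,0,0,1,0,0,-0.04,0,0,0,1,0,0,-0.1,0,0,0,1,0,0,-0.1,0,0,0]
  newtons: 60

```text
time_s: 6.17
position: [0.5786, 0.2142, 0.1232]
tool_rot: [[0.993, 0.116, 0.01], [0.116, -0.993, 0.002], [0.011, -0.001, -1.0]]
ft_force: [2.4, 0.1, -3.7]
grip_width: 0.0589
gripper_force: 67.2
```

Run:
```python
from h import *
snap('scene','s2')
plan([(.576,.2135,.17,6.6,0,1,2),(.555,-.1,.17,0,0,1,10),(.555,-.1,.05,0,0,1,4),(.555,-.1,.03,0,0,1,4)])
```

```text
2 x 1.000,-0.003,0.001,-0.099,-0.000,-0.004,0.000
10 x 1.000,-0.117,0.618,-0.100,-0.000,-0.004,0.055
4 x 1.000,-0.119,0.619,0.140,-0.000,-0.004,0.055
4 x 1.000,-0.119,0.619,0.180,-0.000,-0.004,0.055
```

Request:
arm_command:
  commands: [1,0,0,-0.1,0,0,0,1,-0.015,0.08,-0.1,0,0,0.01,1,-0.1,0.618,-0.1,0,0,0.055,1,-0.115,0.618,-0.1,0,0,0.055,1,-0.115,0.618,-0.1,0,0,0.055,1,-0.115,0.618,-0.1,0,0,0.055,1,-0.115,0.618,-0.1,0,0,0.055,1,-0.115,0.618,-0.1,0,0,0.055,1,-0.115,0.618,-0.1,0,0,0.055,1,-0.115,0.618,-0.1,0,0,0.055,1,-0.115,0.618,-0.1,0,0,0.055,1,-0.115,0.618,-0.1,0,0,0.055]

```text
time_s: 7.22
position: [0.5545, -0.0993, 0.1662]
tool_rot: [[1.0, 0.001, -0.001], [0.001, -1.0, 0.001], [-0.001, -0.001, -1.0]]
ft_force: [0.6, 0.9, -4.9]
grip_width: 0.0591
gripper_force: 74.0
```

Request:
arm_command:
  commands: [1,0,0,0.08,0,0,0,1,0,0,0.16,0,0,0,1,0,0,0.22,0,0,0,1,0,0,0.26,0,0,0,1,0,0,0.272,0,0,0,1,0,0,0.272,0,0,0,1,0,0,0.272,0,0,0]

```text
time_s: 7.8
position: [0.5543, -0.098, 0.0315]
tool_rot: [[1.0, 0.003, -0.001], [0.003, -1.0, 0.001], [-0.001, -0.001, -1.0]]
ft_force: [-5.9, 1.1, 6.1]
grip_width: 0.0586
gripper_force: 79.4
```

Request:
arm_command:
  commands: [-1,0,0,0,0,0,0,-1,0,0,0,0,0,0,-1,0,0,0,0,0,0,-1,0,0,-0.16,0,0,0,0,0,0,-0.16,0,0,0,0,-0.152,0,-0.16,0,0,0,0,-0.152,0,-0.16,0,0,0,0,-0.152,0,-0.1,0,0,0,0,-0.152,0,-0.011,0,0,0,0,-0.152,0,-0.011,0,0,0]
  newtons: 20

```text
time_s: 8.63
position: [0.4765, -0.0989, 0.0322]
tool_rot: [[1.0, 0.0, -0.007], [0.0, -1.0, 0.003], [-0.007, -0.003, -1.0]]
ft_force: [-2.3, 0.3, -1.2]
grip_width: 0.0429
gripper_force: 0.0
```

Request:
arm_command:
  commands: [1,0,0,0,0,0,0,1,0,0,0,0,0,0,1,0,0,0,0,0,0,1,0,0,0,0,0,0,1,0,0,0,0,0,0,1,0,0,0,0,0,0]

```text
time_s: 9.13
position: [0.4797, -0.1001, 0.0373]
tool_rot: [[1.0, 0.001, 0.003], [0.001, -1.0, -0.001], [0.003, 0.001, -1.0]]
ft_force: [2.4, 2.3, 3.6]
grip_width: 0.0174
gripper_force: 22.1
```

Pinched at 17.4 mm. Swinging the lid over.

Request:
arm_command:
  commands: [1,0.003,0,-0.038,0,0,0,1,0.011,0,-0.0745,0,0,0,1,0.031,0,-0.121,0,0,0,1,0.059,0,-0.162,0,0,0,1,0.095,0,-0.197,0,0,0,1,0.138,0,-0.225,0,0,0,1,0.185,0,-0.243,0,0,0,1,0.234,0,-0.251,0,0,0,1,0.284,0,-0.25,0,0,0,1,0.321,0,-0.242,0,0,0,1,0.321,0,-0.242,0,0,0]

```text
time_s: 10.05
position: [0.6428, -0.1, 0.1592]
tool_rot: [[1.0, 0.001, 0.006], [0.001, -1.0, -0.001], [0.006, 0.001, -1.0]]
ft_force: [2.0, 1.4, 11.3]
grip_width: 0.0178
gripper_force: 24.4
```

Request:
arm_command:
  commands: [0,0,0,0,0,0,0,0,0,0,0,0,0,0,0,0,0,0,0,0,0,0,0,0,0,0,0,0,0,0,0,-0.1,0,0,0,0,-0.05,0,-0.18,0,0,0,0,-0.05,0,-0.18,0,0,0]

```text
time_s: 10.63
position: [0.6141, -0.1003, 0.253]
tool_rot: [[1.0, 0.0, 0.007], [0.0, -1.0, -0.003], [0.007, 0.003, -1.0]]
ft_force: [0.8, -0.8, 1.0]
grip_width: 0.0425
gripper_force: 0.0
```

Run:
```python
from h import *
snap('scene','s3');snap('top','t3')
a=cv2.imread('pics/s3.png')[90:370,240:560];b=cv2.imread('pics/t3.png')[110:290,180:500]
a=cv2.resize(a,None,fx=1.25,fy=1.25);b=cv2.resize(b,None,fx=1.25,fy=1.25);cv2.imwrite('pics/c3.png',np.vstack([a,b])); print(env.observe()['position'])
```

```text
[ 0.61414718 -0.10016279  0.25058182]
```

View pics/c3.png

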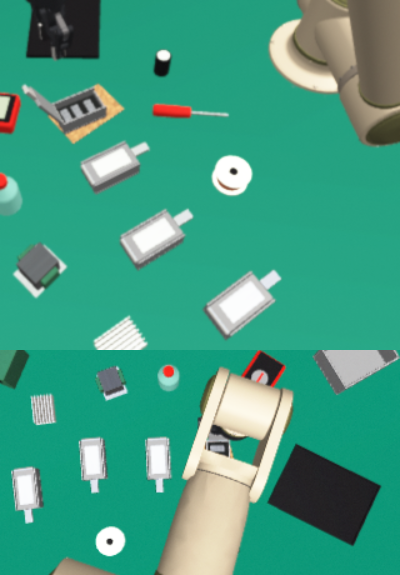

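The pad case stands open with its lid back (crop (70,105)). Three shut cases remain. Next I compare positions numerically with the start.

```bash
cat >> h.py <<'E'
def labels(d,z=.038):
    im=d['image'].astype(int); m=((im.min(2)>235)).astype(np.uint8)
    n,_,st,c=cv2.connectedComponentsWithStats(m); return [(st[i][4],at_z(d,*c[i],z)[:2].round(4).tolist()) for i in range(1,n) if 80<st[i][4]<600]
def tray(d):
    im=d['image']; m=(im.max(2)<50).astype(np.uint8);m[:150]=0;m[290:]=0;m[:,:380]=0;m[:,500:]=0
    c=max(cv2.findContours(m,0,2)[0],key=cv2.contourArea);r=cv2.minAreaRect(c);return at_z(d,*r[0],.01).round(4)[:2],r[1:]
E
python3 - <<'E'
from h import *
for f in('top0','t3'):
    d=optics.get_image('top');d['image']=cv2.imread(f'pics/{f}.png');print(f,labels(d),tray(d))
plan([(.614,-.1,.25,0,0,0,1),(.5,.0485,.2,1.7,0,0,1),(.5,.0485,.0345,1.7,0,0,1)],(.6141,-.1003,.2505,0,0))
E
```

```text
top0 [(np.int32(275), [0.5783, 0.2209]), (np.int32(257), [0.5745, 0.0516]), (np.int32(262), [0.5049, 0.3838]), (np.int32(379), [0.3742, 0.1736])] (array([ 0.4781, -0.3715]), ((76.02630615234375, 51.42955780029297), 26.56505012512207))
t3 [(np.int32(241), [0.5768, 0.2168]), (np.int32(241), [0.5743, 0.0514]), (np.int32(246), [0.5053, 0.3837]), (np.int32(368), [0.374, 0.1733])] (array([ 0.4788, -0.3718]), ((76.02630615234375, 51.87677764892578), 26.56505012512207))
1 x 0.000,-0.000,-0.001,0.001,0.000,0.000,0.000
1 x 0.000,-0.228,-0.298,0.101,0.000,0.000,-0.014
1 x 0.000,-0.228,-0.298,0.432,0.000,0.000,-0.014
```

Request:
arm_command:
  commands: [0,-0.1,-0.298,0.02,0,0,-0.014,0,-0.228,-0.298,0.1,0,0,-0.014,0,-0.228,-0.298,0.1,0,0,-0.014,0,-0.228,-0.298,0.1,0,0,-0.014,0,-0.228,-0.298,0.1,0,0,-0.014,0,-0.228,-0.298,0.1,0,0,-0.014,0,-0.228,-0.298,0.43,0,0,-0.014,0,-0.228,-0.298,0.43,0,0,-0.014,0,-0.228,-0.298,0.43,0,0,-0.014,0,-0.228,-0.298,0.43,0,0,-0.014,0,-0.228,-0.298,0.43,0,0,-0.014,0,-0.228,-0.298,0.43,0,0,-0.014]

```text
time_s: 11.83
position: [0.4995, 0.0489, 0.0308]
tool_rot: [[1.0, 0.03, -0.005], [0.03, -1.0, 0.001], [-0.005, -0.001, -1.0]]
ft_force: [0.2, -0.2, 0.1]
grip_width: 0.0425
gripper_force: 0.0
```

Request:
arm_command:
  commands: [1,0,0,0,0,0,0,1,0,0,0,0,0,0,1,0,0,0,0,0,0,1,0,0,0,0,0,0,1,0,0,0,0,0,0,1,0,0,0,0,0,0,1,0.001,0,-0.02,0,0,0,1,0.004,0,-0.042,0,0,0,1,0.009,0,-0.065,0,0,0,1,0.015,0,-0.086,0,0,0,1,0.015,0,-0.086,0,0,0]

```text
time_s: 12.75
position: [0.5085, 0.0492, 0.0773]
tool_rot: [[1.0, 0.03, 0.003], [0.03, -1.0, -0.0], [0.003, 0.001, -1.0]]
ft_force: [-0.2, 0.1, -1.6]
grip_width: 0.0174
gripper_force: 23.5
```

Request:
arm_command:
  commands: [0,0,0,0,0,0,0,0,0,0,0,0,0,0,0,0,0,0,0,0,0,0,0,0,0,0,0,0,0,0,0,0,0,0,0,0,0,0,0,0,0,0,0,0,0,0,0,0,0,0,0,0,0,0,0,0,0,0,0,0,0,0,0,0,0,0,0,0,0,0]

```text
time_s: 13.58
position: [0.5078, 0.0493, 0.0753]
tool_rot: [[1.0, 0.03, -0.0], [0.03, -1.0, 0.0], [-0.0, -0.0, -1.0]]
ft_force: [0.2, 0.7, -0.9]
grip_width: 0.0428
gripper_force: 0.0
```

Request:
arm_command:
  commands: [1,0,0,0,0,0,0,1,0,0,0,0,0,0,1,0,0,0,0,0,0,1,0,0,0,0,0,0,1,0,0,0,0,0,0,1,0,0,0,0,0,0]

```text
time_s: 14.08
position: [0.5078, 0.0493, 0.0753]
tool_rot: [[1.0, 0.03, -0.0], [0.03, -1.0, 0.0], [-0.0, -0.0, -1.0]]
ft_force: [-0.5, -0.1, 1.0]
grip_width: 0.0003
gripper_force: 0.0
```

R's lid dropped too, so it is free. I'll pinch again and swing it fully open.

Request:
arm_command:
  commands: [0,-0.015,0,0,0,0,0,0,-0.015,0,0,0,0,0,0,-0.015,0,0,0,0,0,0,-0.015,0,0.08,0,0,0,0,-0.015,0,0.08,0,0,0,1,-0.015,0,0.08,0,0,0,1,-0.015,0,0.08,0,0,0,1,-0.015,0,0.08,0,0,0,1,-0.015,0,0.08,0,0,0,1,-0.015,0,0.08,0,0,0,1,-0.015,0,0.08,0,0,0]

```text
time_s: 15.0
position: [0.5007, 0.049, 0.0362]
tool_rot: [[1.0, 0.03, 0.002], [0.03, -1.0, -0.0], [0.002, 0.0, -1.0]]
ft_force: [-1.0, -0.9, 4.2]
grip_width: 0.0172
gripper_force: 24.2
```

Request:
arm_command:
  commands: [1,0.003,0,-0.038,0,0,0,1,0.011,0,-0.0745,0,0,0,1,0.031,0,-0.121,0,0,0,1,0.059,0,-0.162,0,0,0,1,0.095,0,-0.197,0,0,0,1,0.138,0,-0.225,0,0,0,1,0.185,0,-0.243,0,0,0,1,0.234,0,-0.251,0,0,0,1,0.284,0,-0.25,0,0,0,1,0.321,0,-0.242,0,0,0,1,0.321,0,-0.242,0,0,0]

```text
time_s: 15.92
position: [0.6639, 0.054, 0.157]
tool_rot: [[1.0, 0.03, 0.005], [0.03, -1.0, 0.0], [0.005, -0.0, -1.0]]
ft_force: [2.7, 2.0, 7.6]
grip_width: 0.0169
gripper_force: 25.5
```

Request:
arm_command:
  commands: [0,0,0,0,0,0,0,0,0,0,0,0,0,0,0,0,0,0,0,0,0,0,0,0,0,0,0,0,0,0,0,-0.1,0,0,0,0,-0.05,0,-0.18,0,0,0,0,-0.05,0,-0.18,0,0,0]

```text
time_s: 16.5
position: [0.6355, 0.0531, 0.2522]
tool_rot: [[1.0, 0.03, 0.008], [0.03, -1.0, -0.001], [0.008, 0.001, -1.0]]
ft_force: [0.7, 0.3, 1.1]
grip_width: 0.0428
gripper_force: 0.0
```

Run:
```python
from h import *
s,d=snap('top','t4');print(labels(d),tray(d));snap('scene','s4');print(s['position'])
m=cv2.imread('pics/s4.png');cv2.imwrite('pics/c4.png',m[90:370,240:560])
# tab end of S bottom = label centre - 82mm along yaw 6.6
plan([(.5009,.2045,.2,6.6,0,0,1),(.5009,.2045,.0345,6.6,0,0,1)])
```

```text
[(np.int32(120), [0.7241, 0.0762]), (np.int32(242), [0.5767, 0.2169]), (np.int32(247), [0.5052, 0.3837]), (np.int32(99), [0.0695, 0.0806])] (array([ 0.4788, -0.3718]), ((76.02630615234375, 51.87677764892578), 26.56505012512207))
[0.63548973 0.05309081 0.25223891]
1 x 0.000,-0.261,-0.311,0.098,0.000,-0.003,-0.041
1 x 0.000,-0.263,-0.311,0.429,0.000,-0.003,-0.041
```

View pics/c4.png

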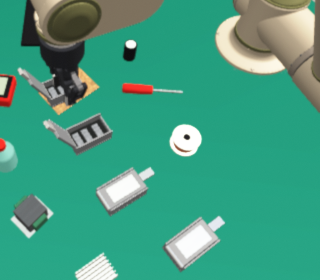

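R is open as well (crop (85,130)). Next is the bottom case of the former stack, label at (0.577, 0.217).

Request:
arm_command:
  commands: [0,-0.1,-0.15,0.02,0,0,-0.041,0,-0.255,-0.318,0.1,0,0,-0.041,0,-0.255,-0.318,0.1,0,0,-0.041,0,-0.255,-0.318,0.1,0,0,-0.041,0,-0.255,-0.318,0.1,0,0,-0.041,0,-0.255,-0.318,0.1,0,0,-0.041,0,-0.255,-0.318,0.43,0,0,-0.041,0,-0.255,-0.318,0.43,0,0,-0.041,0,-0.255,-0.318,0.43,0,0,-0.041,0,-0.255,-0.318,0.43,0,0,-0.041,0,-0.255,-0.318,0.43,0,0,-0.041,0,-0.255,-0.318,0.43,0,0,-0.041]

```text
time_s: 17.6
position: [0.5027, 0.2079, 0.0299]
tool_rot: [[0.993, 0.115, -0.005], [0.115, -0.993, -0.001], [-0.005, 0.0, -1.0]]
ft_force: [0.1, -0.4, -0.0]
grip_width: 0.0429
gripper_force: 0.0
```

Request:
arm_command:
  commands: [1,0,0,0,0,0,0,1,0,0,0,0,0,0,1,0,0,0,0,0,0,1,0,0,0,0,0,0,1,0,0,0,0,0,0,1,0,0,0,0,0,0,1,0.001,0,-0.02,0,0,0,1,0.004,0,-0.042,0,0,0,1,0.009,0,-0.065,0,0,0,1,0.015,0,-0.086,0,0,0,1,0.015,0,-0.086,0,0,0]

```text
time_s: 18.52
position: [0.5117, 0.2092, 0.0768]
tool_rot: [[0.993, 0.115, 0.003], [0.115, -0.993, 0.0], [0.003, -0.0, -1.0]]
ft_force: [0.3, -0.6, -0.7]
grip_width: 0.0175
gripper_force: 22.8
```

Request:
arm_command:
  commands: [0,0,0,0,0,0,0,0,0,0,0,0,0,0,0,0,0,0,0,0,0,0,0,0,0,0,0,0,0,0,0,0,0,0,0,0,0,0,0,0,0,0,0,0,0,0,0,0,0,0,0,0,0,0,0,0,0,0,0,0,0,0,0,0,0,0,0,0,0,0]

```text
time_s: 19.35
position: [0.511, 0.2091, 0.0743]
tool_rot: [[0.993, 0.115, -0.0], [0.115, -0.993, 0.0], [-0.0, -0.0, -1.0]]
ft_force: [0.7, -0.3, 0.0]
grip_width: 0.0425
gripper_force: 0.0
```

Request:
arm_command:
  commands: [1,0,0,0,0,0,0,1,0,0,0,0,0,0,1,0,0,0,0,0,0,1,0,0,0,0,0,0,1,0,0,0,0,0,0,1,0,0,0,0,0,0]

```text
time_s: 19.85
position: [0.511, 0.209, 0.0743]
tool_rot: [[0.993, 0.115, -0.0], [0.115, -0.993, -0.0], [-0.0, 0.0, -1.0]]
ft_force: [-0.9, -0.8, 0.5]
grip_width: 0.0174
gripper_force: 23.7
```

The tab is still there at 17.4 mm after being let go, so this case is stiff, with its lid now at about 0.32 rad. Taking it by the body to the tray.

Request:
arm_command:
  commands: [0,0,0,0,0,0,0,0,0,0,0,0,0,0,0,0,0,-0.08,0,0,0,0,0,0,-0.17,0,0,0,-1,0.136,0,-0.17,0,0,0,-1,0.136,0,-0.17,0,0,0,-1,0.136,0,-0.17,0,0,0,-1,0.136,0,0,0,0,0,-1,0.136,0,0.06,0,0,0,-1,0.136,0,0.09,0,0,0,-1,0.136,0,0.09,0,0,0]

```text
time_s: 20.77
position: [0.5746, 0.2162, 0.0225]
tool_rot: [[0.993, 0.115, -0.012], [0.115, -0.993, -0.002], [-0.013, 0.001, -1.0]]
ft_force: [-1.7, 0.3, -1.0]
grip_width: 0.0859
gripper_force: 0.0
```

Request:
arm_command:
  commands: [1,0,0,0,0,0,0,1,0,0,0,0,0,0,1,0,0,0,0,0,0,1,0,0,0,0,0,0,1,0,0,0,0,0,0,1,0,0,-0.04,0,0,0,1,0,0,-0.1,0,0,0,1,0,0,-0.2,0,0,0,1,0,0,-0.3,0,0,0,1,0,0,-0.4,0,0,0,1,0,0,-0.44,0,0,0,1,0,0,-0.44,0,0,0]
  newtons: 60

```text
time_s: 21.77
position: [0.5801, 0.2174, 0.2589]
tool_rot: [[0.993, 0.116, 0.015], [0.116, -0.993, 0.003], [0.015, -0.001, -1.0]]
ft_force: [0.6, 0.2, -3.5]
grip_width: 0.0584
gripper_force: 68.1
```

Run:
```python
from h import *
s,d=snap('scene','s5');m=cv2.imread('pics/s5.png');cv2.imwrite('pics/c5.png',m[90:370,240:560])
s,d=snap('top','t5');print(tray(d),s['position'],s['grip_width'],s['ft_force'])
plan([(.575,-.05,.249,0,0,1,9),(.505,-.322,.249,-28,0,1,8),(.505,-.322,.12,-28,0,1,4)],(.5787,.217,.249,6.6,0))
```

```text
(array([ 0.4781, -0.3715]), ((76.02630615234375, 51.42955780029297), 26.56505012512207)) [0.579428   0.21726321 0.25515866] 0.05883665718064792 [-0.63682359  0.27526937 -6.10148738]
9 x 1.000,-0.069,0.530,0.000,0.000,0.000,0.055
8 x 1.000,-0.270,1.054,0.000,0.000,0.000,0.288
4 x 1.000,-0.270,1.054,0.258,0.000,0.000,0.288
```

View pics/c5.png

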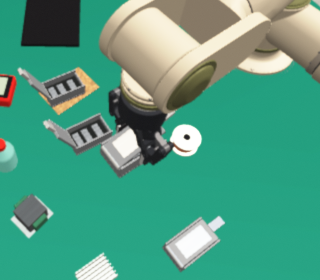

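The case is held at (125,150) with its lid ajar, and the tray has not moved. Carrying it over.

Request:
arm_command:
  commands: [1,-0.069,0.53,0,0,0,0.055,1,-0.069,0.53,0,0,0,0.055,1,-0.069,0.53,0,0,0,0.055,1,-0.069,0.53,0,0,0,0.055,1,-0.069,0.53,0,0,0,0.055,1,-0.069,0.53,0,0,0,0.055,1,-0.069,0.53,0,0,0,0.055,1,-0.069,0.53,0,0,0,0.055,1,-0.069,0.53,0,0,0,0.055]

```text
time_s: 22.62
position: [0.574, -0.051, 0.2469]
tool_rot: [[1.0, -0.002, -0.004], [-0.002, -1.0, 0.002], [-0.004, -0.002, -1.0]]
ft_force: [-0.2, 0.2, -5.4]
grip_width: 0.0588
gripper_force: 68.4
```

Run:
```python
from h import *
s=env.observe();print(s['position'],s['grip_width'])
plan([(.505,-.322,.249,-28,0,1,8),(.505,-.322,.12,-28,0,1,4),(.505,-.322,.034,-28,0,1,4)],(.575,-.05,.249,0,0))
```

```text
[ 0.57396914 -0.0509568   0.24694761] 0.05881635088893613
8 x 1.000,-0.140,0.544,0.000,0.000,0.000,0.233
4 x 1.000,-0.140,0.544,0.258,0.000,0.000,0.233
4 x 1.000,-0.140,0.544,0.430,0.000,0.000,0.233
```

Request:
arm_command:
  commands: [1,-0.14,0.544,0,0,0,0.233,1,-0.14,0.544,0,0,0,0.233,1,-0.14,0.544,0,0,0,0.233,1,-0.14,0.544,0,0,0,0.233,1,-0.14,0.544,0,0,0,0.233,1,-0.14,0.544,0,0,0,0.233,1,-0.14,0.544,0,0,0,0.233,1,-0.14,0.544,0,0,0,0.233,1,-0.14,0.544,0.06,0,0,0.233,1,-0.14,0.544,0.13,0,0,0.233,1,-0.14,0.544,0.2,0,0,0.233,1,-0.14,0.544,0.2,0,0,0.233]

```text
time_s: 23.62
position: [0.5028, -0.3184, 0.1416]
tool_rot: [[0.884, -0.467, -0.011], [-0.467, -0.884, 0.011], [-0.015, -0.005, -1.0]]
ft_force: [-1.1, 1.0, -7.1]
grip_width: 0.0585
gripper_force: 68.9
```

Run:
```python
from h import *
s,d=snap('wrist','w6');print(s['position'],s['grip_width'],s['ft_force'])
s,d=snap('scene','s6');m=d['image']
def proj(d,P):
    c=np.array(d['orientation']).T@(np.array(P)-np.array(d['origin']));K=np.array(d['intrinsics']);return (K@(c/c[2]))[:2].round(1)
b=(m.max(2)<40).astype(np.uint8);b[:60]=0;b[160:]=0;b[:,:240]=0;b[:,340:]=0
for q in([.462,-.225,.01],[.608,-.305,.01],[.494,-.518,.01],[.351,-.436,.01]):print(proj(d,q))
a=cv2.imread('pics/w6.png');cv2.imwrite('pics/c6.png',np.vstack([a,cv2.imread('pics/s6.png')[60:260]]))
```

```text
[ 0.50275085 -0.31841371  0.14157453] 0.05849533765497896 [-1.09762733  1.03288295 -7.10300979]
[318.8 135.1]
[261.6 134. ]
[268.8  77.6]
[319.6  79.2]
```

View pics/c6.png

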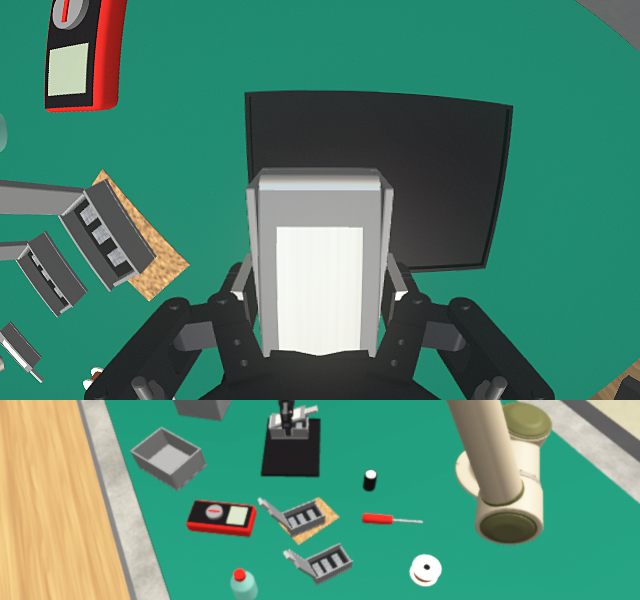

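The tray is unmoved and aligned under the held case, whose lid is ajar. Lowering and releasing.

Request:
arm_command:
  commands: [1,0,0,0.07,0,0,0,1,0,0,0.13,0,0,0,1,0,0,0.18,0,0,0,1,0,0,0.215,0,0,0,1,0,0,0.23,0,0,0,1,0,0,0.23,0,0,0,1,0,0,0.23,0,0,0]

```text
time_s: 24.3
position: [0.5065, -0.323, 0.0369]
tool_rot: [[0.884, -0.468, 0.003], [-0.468, -0.884, -0.003], [0.004, 0.001, -1.0]]
ft_force: [0.5, -0.5, -5.4]
grip_width: 0.0587
gripper_force: 69.3
```

Request:
arm_command:
  commands: [-1,0,0,0,0,0,0,-1,0,0,0,0,0,0,-1,0,0,0,0,0,0,-1,0,0,-0.08,0,0,0,-1,0,0,-0.16,0,0,0,-1,0,0,-0.24,0,0,0,-1,0,0,-0.32,0,0,0,-1,0,0,-0.4,0,0,0,-1,0,0,-0.44,0,0,0,-1,0,0,-0.44,0,0,0]

```text
time_s: 25.13
position: [0.5061, -0.3232, 0.2606]
tool_rot: [[0.884, -0.468, 0.008], [-0.468, -0.884, -0.008], [0.011, 0.003, -1.0]]
ft_force: [0.6, 0.3, -0.2]
grip_width: 0.0853
gripper_force: 0.0
```

Run:
```python
from h import *
s,d=snap('top','t7');print(labels(d),s['position'])
snap('wrist','w7')
plan([(.6,0,.25,-10,0,0,9),(.4313,.374,.25,7,0,0,10)],(.505,-.322,.253,-28,0))
plan([(.43,.3738,.2,7,0,0,10),(.43,.3738,.0345,7,0,0,10)],(.6,0,.25,-10,0))
```

```text
[(np.int32(201), [0.5075, -0.3285]), (np.int32(246), [0.5053, 0.3837]), (np.int32(368), [0.374, 0.1733])] [ 0.50606677 -0.32323113  0.26064946]
9 x 0.000,-0.135,-0.658,0.006,0.000,0.000,-0.150
10 x 0.000,-0.784,-1.160,0.006,0.000,0.000,-0.292
10 x 0.000,-0.465,-0.677,0.100,0.000,0.000,-0.142
10 x 0.000,-0.465,-0.677,0.431,0.000,0.000,-0.142
```

View pics/w7.png

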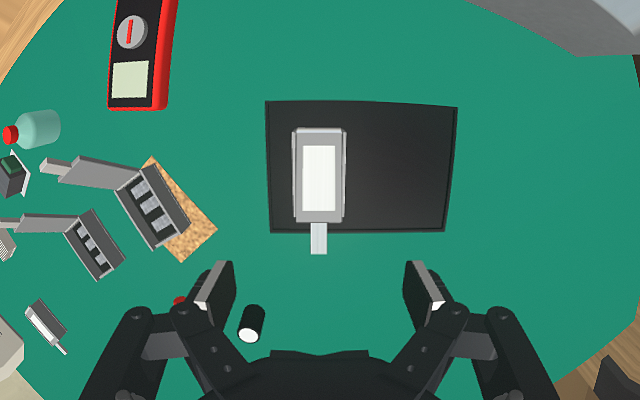

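The stiff case stands in the tray at (320,175). Last case is L, tab grip point (0.4317, 0.3742).

Request:
arm_command:
  commands: [0,-0.135,-0.658,0,0,0,-0.15,0,-0.135,-0.658,0,0,0,-0.15,0,-0.135,-0.658,0,0,0,-0.15,0,-0.135,-0.658,0,0,0,-0.15,0,-0.135,-0.658,0,0,0,-0.15,0,-0.135,-0.658,0,0,0,-0.15,0,-0.135,-0.658,0,0,0,-0.15,0,-0.135,-0.658,0,0,0,-0.15,0,-0.135,-0.658,0,0,0,-0.15,0,-0.135,-0.658,0,0,0,-0.15]
  newtons: 20

```text
time_s: 26.07
position: [0.5993, 0.0022, 0.2526]
tool_rot: [[0.986, -0.169, -0.003], [-0.169, -0.986, 0.001], [-0.003, -0.0, -1.0]]
ft_force: [0.2, -0.2, -0.8]
grip_width: 0.0428
gripper_force: 0.0
```

Request:
arm_command:
  commands: [0,-0.462,-0.678,0.1,0,0,-0.142,0,-0.462,-0.678,0.1,0,0,-0.142,0,-0.462,-0.678,0.1,0,0,-0.142,0,-0.462,-0.678,0.1,0,0,-0.142,0,-0.462,-0.678,0.1,0,0,-0.142,0,-0.462,-0.678,0.1,0,0,-0.142,0,-0.462,-0.678,0.1,0,0,-0.142,0,-0.462,-0.678,0.1,0,0,-0.142,0,-0.462,-0.678,0.1,0,0,-0.142,0,-0.462,-0.678,0.1,0,0,-0.142,0,-0.462,-0.678,0.1,0,0,-0.142,0,-0.462,-0.678,0.1,0,0,-0.142]

```text
time_s: 27.07
position: [0.4298, 0.3737, 0.2031]
tool_rot: [[0.992, 0.125, -0.002], [0.125, -0.992, -0.001], [-0.002, 0.001, -1.0]]
ft_force: [1.0, 0.0, -0.2]
grip_width: 0.043
gripper_force: 0.0
```

Request:
arm_command:
  commands: [0,0.003,0,0.336,0,0,0,0,0.003,0,0.336,0,0,0,0,0.003,0,0.336,0,0,0,0,0.003,0,0.336,0,0,0,0,0.003,0,0.336,0,0,0,0,0.003,0,0.336,0,0,0,1,0.003,0,0.336,0,0,0,1,0.003,0,0.336,0,0,0,1,0.003,0,0.336,0,0,0,1,0.003,0,0.336,0,0,0,1,0.003,0,0.336,0,0,0,1,0.003,0,0.336,0,0,0]

```text
time_s: 28.07
position: [0.4333, 0.3743, 0.0387]
tool_rot: [[0.992, 0.124, 0.005], [0.124, -0.992, 0.002], [0.005, -0.001, -1.0]]
ft_force: [2.0, -2.7, 8.2]
grip_width: 0.0175
gripper_force: 24.8
```

Request:
arm_command:
  commands: [1,0.001,0,-0.02,0,0,0,1,0.004,0,-0.042,0,0,0,1,0.009,0,-0.065,0,0,0,1,0.015,0,-0.086,0,0,0,1,0.015,0,-0.086,0,0,0]

```text
time_s: 28.48
position: [0.4401, 0.3752, 0.082]
tool_rot: [[0.992, 0.124, 0.003], [0.124, -0.992, 0.002], [0.003, -0.001, -1.0]]
ft_force: [0.4, -0.7, -1.9]
grip_width: 0.0175
gripper_force: 23.8
```

Request:
arm_command:
  commands: [0,0,0,0,0,0,0,0,0,0,0,0,0,0,0,0,0,0,0,0,0,0,0,0,0,0,0,0,0,0,0,0,0,0,0,0,0,0,0,0,0,0,0,0,0,0,0,0,0,0,0,0,0,0,0,0,0,0,0,0,0,0,0,0,0,0,0,0,0,0]

```text
time_s: 29.32
position: [0.4393, 0.3748, 0.0793]
tool_rot: [[0.992, 0.124, -0.0], [0.124, -0.992, -0.0], [-0.0, -0.0, -1.0]]
ft_force: [0.2, -0.3, 0.0]
grip_width: 0.0429
gripper_force: 0.0
```

Request:
arm_command:
  commands: [1,0,0,0,0,0,0,1,0,0,0,0,0,0,1,0,0,0,0,0,0,1,0,0,0,0,0,0,1,0,0,0,0,0,0,1,0,0,0,0,0,0]

```text
time_s: 29.82
position: [0.4393, 0.3748, 0.0793]
tool_rot: [[0.992, 0.124, 0.0], [0.124, -0.992, -0.0], [0.0, 0.0, -1.0]]
ft_force: [0.1, -0.5, 0.2]
grip_width: -0.0004
gripper_force: 0.0
```

L is free. I'll pinch again and swing it open.

Request:
arm_command:
  commands: [0,-0.015,0,0,0,0,0,0,-0.015,0,0,0,0,0,0,-0.015,0,0,0,0,0,0,-0.015,0,0.088,0,0,0,0,-0.015,0,0.088,0,0,0,1,-0.015,0,0.088,0,0,0,1,-0.015,0,0.088,0,0,0,1,-0.015,0,0.088,0,0,0,1,-0.015,0,0.088,0,0,0,1,-0.015,0,0.088,0,0,0,1,-0.015,0,0.088,0,0,0]

```text
time_s: 30.73
position: [0.4322, 0.3742, 0.0362]
tool_rot: [[0.992, 0.124, 0.001], [0.124, -0.992, 0.001], [0.002, -0.001, -1.0]]
ft_force: [-0.7, 0.6, 3.3]
grip_width: 0.0174
gripper_force: 24.3
```

Request:
arm_command:
  commands: [1,0.003,0,-0.038,0,0,0,1,0.011,0,-0.0745,0,0,0,1,0.031,0,-0.121,0,0,0,1,0.059,0,-0.162,0,0,0,1,0.095,0,-0.197,0,0,0,1,0.138,0,-0.225,0,0,0,1,0.185,0,-0.243,0,0,0,1,0.234,0,-0.251,0,0,0,1,0.284,0,-0.25,0,0,0,1,0.321,0,-0.242,0,0,0,1,0.321,0,-0.242,0,0,0]

```text
time_s: 31.65
position: [0.5947, 0.394, 0.1575]
tool_rot: [[0.992, 0.122, 0.005], [0.122, -0.993, 0.003], [0.005, -0.002, -1.0]]
ft_force: [2.3, 2.0, 7.3]
grip_width: 0.0174
gripper_force: 25.7
```

Request:
arm_command:
  commands: [0,0,0,0,0,0,0,0,0,0,0,0,0,0,0,0,0,0,0,0,0,0,0,0,0,0,0,0,0,0,0,-0.1,0,0,0,0,-0.05,0,-0.18,0,0,0,0,-0.15,0,-0.24,0,0,0,0,-0.25,0,-0.3,0,0,0,0,-0.3,0,-0.3,0,0,0,0,-0.3,0,-0.3,0,0,0]

```text
time_s: 32.48
position: [0.4391, 0.375, 0.3091]
tool_rot: [[0.992, 0.125, 0.002], [0.125, -0.992, 0.002], [0.003, -0.001, -1.0]]
ft_force: [0.8, 0.4, 0.4]
grip_width: 0.0428
gripper_force: 0.0
```

Run:
```python
from h import *
s,d=snap('scene','s8');snap('top','t8');print(s['position'],tray(optics.get_image('top')))
a=cv2.imread('pics/s8.png')[60:380,100:500];b=cv2.resize(cv2.imread('pics/s8.png')[70:140,250:350],None,fx=4,fy=4,interpolation=2);c=cv2.imread('pics/t8.png')[100:290,130:530]
cv2.imwrite('pics/c8.png',np.hstack([np.vstack([a,c]),np.vstack([b,np.zeros((230,400,3),np.uint8)])]))
```

```text
[0.43908645 0.37497926 0.30905078] (array([ 0.4781, -0.3715]), ((76.02630615234375, 51.42955780029297), 26.56505012512207))
```

View pics/c8.png

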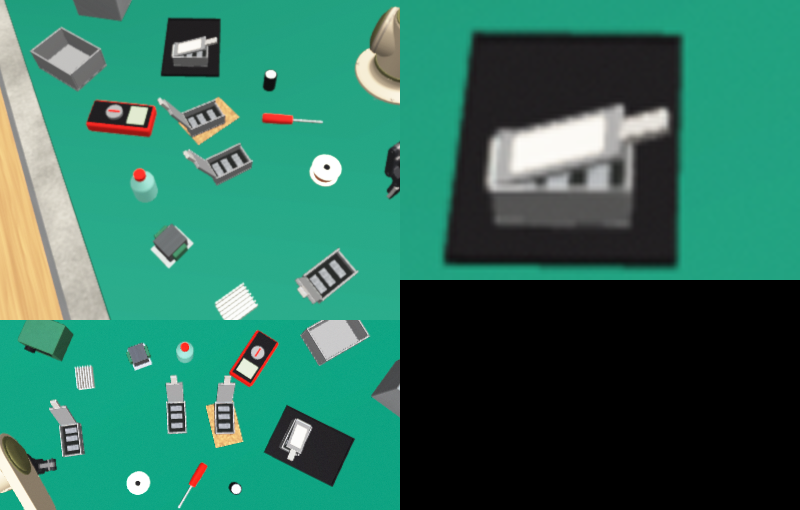

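The picture shows all three good cases open on the bench, and the stiff one upright in the tray with its lid ajar. No bystander has moved, so I'm handing in.

```bash
python3 -c "
from rig import env
print(env.close_job())"
```

```text
the job is handed in; nothing more can be done
None
```

I handed the job in after testing all four cases: the three good ones stand flat with their lids swung right back (one of them on the cork pad), and the one stiff case is upright in the reject tray with its lid ajar; no verdict came back.

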